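# Trip-test the bench gas cut-off valve and hold its reset lever up

### The job

Trip-test the low-pressure gas cut-off valve on the bench: push the button on top of its round diaphragm housing right down and let it up again, so that the reset lever falls. Then lift the lever back against its spring, right up to its stop, and keep holding it there: it will not stay up by itself until the gas pressure has built up, so the program finishes while the gripper still holds the lever at the stop. Leave the other things on the bench where they are.

Things in the scene. Friction and masses are not known exactly. Their poses are not given: they have to be found in the camera images.
- gas_station: Valve set fixed to the worktop: grey plate 130 x 260 x 8 mm with, from left to right, copper riser, valve body with round diaphragm housing (94 mm wide, rim 149 mm high), gauge (top 167 mm) and brass tap post (130 mm). Origin: on the worktop below the button; x away from the robot (lever points to -x), y left along the pipes, z up; plate x -65 to 65, y -160 to 100 mm. Place and yaw vary.
- vent_button_top (a point): Centre of the top of the black round push button (26 mm wide) on the diaphragm housing, 178.5 mm above the worktop when up. Pushed straight down 6 mm against a spring (1 N rising to 3.4 N); half way down the trip adds about 3 N until it lets go, so allow 6 to 8 N. It springs up again. A collar 36 mm wide lies 15 mm below its top.
- vent_button (a joint): Travel of the push button in m: 0 up, 0.006 fully down. Pushed fully down it frees the trip, and the lever falls within about half a second.
- lever_grip (a point): Centre of the black round cross-grip at the lever's end: a bar 18 mm in diameter, 44 mm long, parallel to the station's y, with flat ends; the steel lever (11 mm wide, 6 mm thick) meets its middle from the pivot side. It moves with the lever: 178.5 mm above the worktop at the stop, about 50 mm when fallen.
- lever_pivot (a point): The lever's hinge axis: 47 mm in front (-x) of the station's origin, 95 mm above the worktop, axis along the station's y. The cross-grip is 130 mm from it. Fixed to the station.
- reset_lever (a joint): Angle of the reset lever in rad: 0 = up against its stop (40 degrees above level), 0.15 to 0.2 = held by the trip at the start, 1.05 = fallen (20 degrees below level). A spring always drives it down: lifting takes about 3 N at the cross-grip when fallen, 9 N at the upper stop. Once tripped, only the gripper holds it up. Arm and grip give a little under it: lift until it bears on the stop.
- slide_box: Bystander: small open carton of microscope slides, 32 x 82 x 30 mm, loose on the worktop to the left of the lever. Origin: centre of its underside.
- bench_timer: Bystander: small flat white bench timer, 62 x 66 x 18 mm, loose on the worktop to the right of the lever, in front of the tap post. Origin: centre of its underside.
- vial_dark: Bystander: small dark vial with a white cap, 33 mm across, 73 mm tall, standing loose at the right end of the base plate. Origin: centre of its underside.
- dropper: Bystander: small pinkish dropper bottle with a white cap, 25 mm across, 66 mm tall, standing loose to the left of the base plate. Origin: centre of its underside.
- bottle_kit: Bystander: brown reagent bottle with a blue screw cap, 47 mm across, 122 mm tall, standing loose behind the diaphragm housing. Origin: centre of its underside.
- pipette_1: Bystander: hand pipette, 43 x 220 x 25 mm, lying loose on the worktop in front of the photometer. Origin: centre of its underside.

How it is judged:
By the outcome, as a careful person would: the job done as asked, in the order asked, and still so for the second after the job is handed in, while the arm keeps its last pose, push and grip.
It also fails if it takes over 53 s, if anything falls off the work surface, if the arm or the gripper's body presses on something with over 40 N, if the wrist force passes 120 N, or if a joint passes its speed limit or range.

### The arm

A 6-joint arm with a two-finger parallel gripper is mounted at the origin on a cart in front of the work surface, level with it; the furniture and walls round the work are solid. World frame = base frame: x ahead of the robot, y to its left, z up, the work surface at z = 0. Lengths are in m, angles in degrees, forces in N, time in s.
With the tool pointing down it reaches from about 0.35 to 0.925 m from the base axis. Payload 6.4 kg.
Tool frame: the origin (TCP) lies at the very end of the fingers, on their centre line; the grasp point (between the pads) lies 19 mm behind it (env.grip_point_offset is the distance from the TCP to the grasp point, in m); x points along the fingers, z is the direction in which the jaws open and shut, and the axes are right-handed (so a half turn about x gives the same grasp; the last joint's range is limited). The gripper opens to 94 mm and grips with 3 to 60 N. Pads are 16 mm wide; open, the fingers measure 119 mm over their backs; the gripper's body (75 mm by 177 mm) begins 78 mm behind the grasp point.
Start: joints at [57.806, 14.043, 89.255, -0, 76.702, -9.975], TCP at [0.246, 0.602, 0.205] pointing down, gripper open.
Joint ranges: [-179.41, 179.41], [-58.25, 129.5], [7.25, 145.43], [-54.29, 234.29], [11.92, 165.04], [-157.13, 157.13]. Speed limits (degrees/s): [147.25, 147.25, 180, 180, 180, 180].

### API

Orientations are given as a 3x3 rotation matrix whose columns are the frame's x, y, z axes.
In Python, from workcell import env gives the robot as it stands. The module is installed in compiled form; this text tells all that it offers.
- The arm moves only by the tool carry_out, never from a script. Its argument "targets" is text: rows parted by semicolons, each of 5 numbers parted by spaces: the shift along the tool's x, y, z in mm, then the turn about the tool's x in units of 8 degrees (1.0 is 8 degrees), then the gripper's target within -1 to 1 (shut at 1, half-way at 0, fully open at -1). In form: x y z twist hand; .... A call has 1 to 20 rows; each row is the pose to reach, as a shift and turn from the pose commanded when the call began, along the tool's axes at that moment; what a row does not reach only later rows make up. A row lasts 1/10 s, in which the tool goes at most 50 mm and 8.59 degrees, less where a joint would pass 70% of its speed; a pose out of reach is approached as far as the arm can. A call with a gripper value outside its range is refused whole. The fingers move at their own pace and stop on an object; the grip force is fixed at half the most. Time passes only in rows, so rows that repeat a pose let the fingers close. It gives the time, the measured TCP pose, the force and the opening at its end, in the units of the state.
- env.get_obs(): the state, without advancing time (a new reading comes with each control period).
- env.capture(name): name is "side" or "top"; returns a dict with "pixels" (400x640x3 uint8, blue, green, red), "K" (3x3 intrinsics, pixels), "rvec" (rotation vector, rad) and "tvec" (3), from world to camera coordinates, as OpenCV has them. Camera axes: x right, y down, z forward; pixel columns grow to the right and rows downward; lengths in m; the calibration is good to about 2 mm. A picture is of the moment at which its call begins. There is no depth.
- env.finish_job(): hands the job in, once; it reports no verdict.
Trained networks look in a picture, given as the dict that the camera call returned (one of the last four; its "shot" number tells which), for a name from the list of things; names that differ only in an ending like _2 or _b are one class to them, and where a whole thing is asked for, a point or a joint stands for the part that bears it (a point fixed in the world has none). Each returns a list of dicts, best first, with "confidence" (0 to 1); they miss things now and then, are a little off and sometimes report something else, mostly with a low value. They report only what shows in the picture. A call takes as long as a camera call.
- env.boxes_of(query, picture): "rect" ([left, top, right, bottom] as shares, 0 to 1, of the picture: columns of its width, rows of its height, round what is visible of it).
The state is a dict: "time_s": time; "joint_pos": joint angles; "joint_velocities": joint speeds; "tau": joint torques, N m; "eef_pos": TCP position; "orientation": TCP orientation; "wrist_force": force on the tool from outside, world axes, zero at the start; "moment": the same for the moment, N m; "grip_width": finger opening in m.
Only numpy, scipy, OpenCV 4.12 (cv2) and the standard library are available. Lean on these libraries where they do the work, as an engineer would, in place of code of your own. Each camera call takes 0.05 s, during which the arm holds its last target.

## Working session

There is one attempt and no reset: what is moved stays moved. The work goes in short steps, Python scripts to look and compute and a tool call to move; the robot and the scene stay as the last step left them, time stands still between calls to the robot, and variables do not carry over. Pictures are saved under pics/ and viewed, and the job is handed in when it is done.

Besides the shell and the picture viewer there is one more tool, called after "Emit:" as name(argument=value, ...) on one line, values as JSON. carry_out: Moves the arm, as the interface text tells. Its arguments: {"type":"object","properties":{"targets":{"type":"string"}},"required":["targets"]}

```bash
mkdir -p pics; cat > h.py <<'E'
import numpy as np, cv2
from workcell import env
def cap(n,f=None):
    p=env.capture(n)
    if f: cv2.imwrite('pics/'+f,p['pixels'])
    return p
def proj(p,X):
    return cv2.projectPoints(np.array(X,float).reshape(-1,1,3),np.array(p['rvec'],float),np.array(p['tvec'],float),np.array(p['K'],float),None)[0].reshape(-1,2)
def ray(p,uv):
    R=cv2.Rodrigues(np.array(p['rvec'],float))[0];t=np.array(p['tvec'],float).ravel()
    d=R.T@np.linalg.inv(p['K'])@np.array([uv[0],uv[1],1.]);return -R.T@t,d
def atz(p,uv,z):
    o,d=ray(p,uv);return o+d*(z-o[2])/d[2]
E
python3 - <<'E'
from h import *
o=env.get_obs();print(o['time_s'],o['eef_pos'],o['orientation'],o['wrist_force'],o['grip_width'])
for n in('side','top'):
    p=cap(n,n+'0.png')
    print(n,ray(p,(320,200)))
    for q in ['vent_button_top','lever_grip','gas_station','slide_box','bench_timer','bottle_kit']:
        for b in env.boxes_of(q,p)[:2]: print(q,round(b['confidence'],2),(np.array(b['rect'])*[640,400,640,400]).round(1))
E
```

```text
0.0 [0.24543133 0.60121843 0.20435912] [[-1.03694657e-03 -9.25768733e-01  3.78088850e-01]
 [-1.63848840e-03  3.78090119e-01  9.25767345e-01]
 [-9.99998120e-01  3.40477073e-04 -1.90892058e-03]] [0.19301181 0.56706946 0.40238306] 0.09398880542037893
side (array([0.46254266, 0.64179437, 0.76108491]), array([ 0.13624678, -0.76466504, -0.62987362]))
vent_button_top 0.39 [324.  163.8 332.5 170.7]
lever_grip 0.78 [343.9 163.7 397.  193.7]
gas_station 0.61 [305.5 149.7 399.8 248.9]
slide_box 0.86 [369.7 236.9 386.1 266.9]
bench_timer 0.75 [359.5 178.3 382.3 198.7]
bottle_kit 0.69 [280.5 182.8 302.1 227.1]
top (array([ 0.429142  , -0.13671727,  1.20722888]), array([ 0.15076536,  0.00273547, -0.98856757]))
vent_button_top 0.52 [341.8 195.4 349.7 203.9]
lever_grip 0.59 [343.  220.8 356.1 267.1]
gas_station 0.93 [308.1 190.2 401.8 265.9]
slide_box 0.59 [293.  247.1 319.6 258.1]
slide_box 0.5 [307.8 189.  402.5 263.3]
bench_timer 0.97 [379.  231.5 405.  254.6]
bottle_kit 0.83 [328.9 165.7 345.  184.3]
```

```bash
python3 - <<'E'
import cv2
a=cv2.imread('pics/side0.png')[120:290,250:450];cv2.imwrite('pics/s0z.png',cv2.resize(a,(700,595),interpolation=3))
a=cv2.imread('pics/top0.png')[150:290,270:440];cv2.imwrite('pics/t0z.png',cv2.resize(a,(680,560),interpolation=3))
E
```

```text
(no output)
```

View pics/s0z.png

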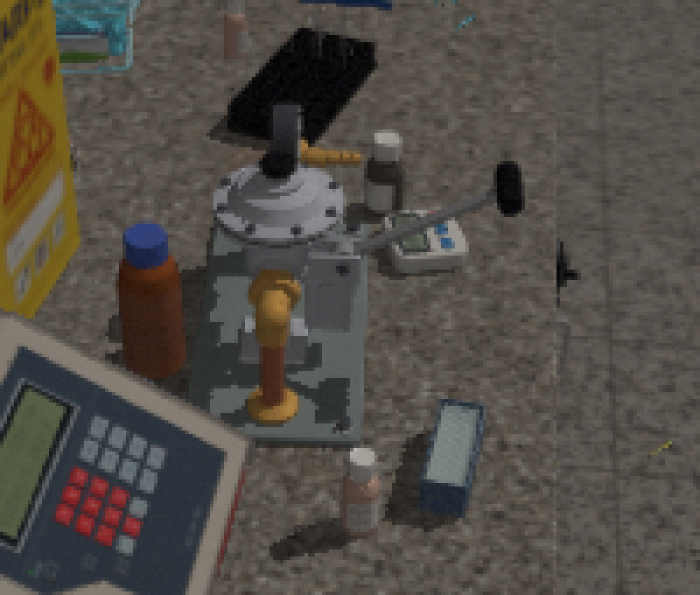

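View pics/t0z.png

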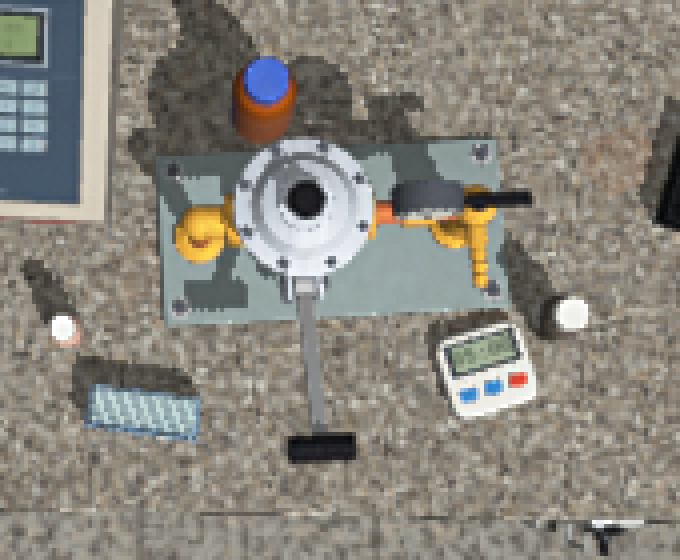

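View pics/side0.png

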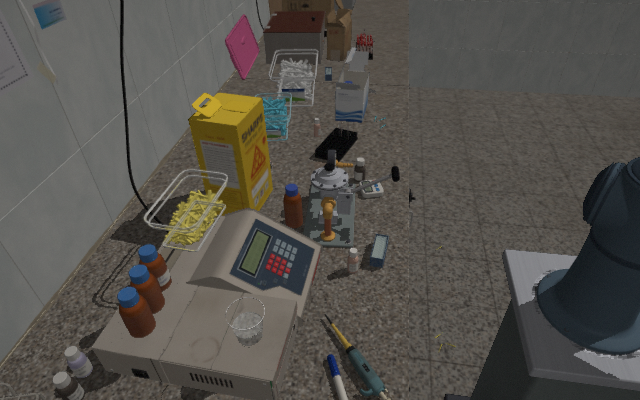

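View pics/top0.png

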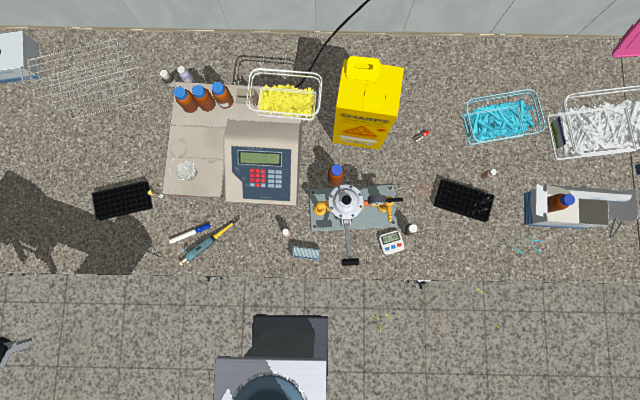

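The side view has the button at about (328,166) and the raised cross-grip at (395,173). The top view has the button at (346,200) and the grip at (350,262), with the plate slightly yawed. Next I'll fit the station pose.

```bash
cat > fit.py <<'E'
from h import *
from scipy.optimize import least_squares
t=cap('top');s=cap('side')
# zoomed-picture readings -> px
T=lambda u,v:(270+u/4-.4,150+v/4-.4); S=lambda u,v:(250+u/3.5-.4,120+v/3.5-.4)
obs=[(t,T(306,200),(0,0,.1785)),(s,S(279,157),(0,0,.1785)),
 (t,T(158,157),(.065,.1,.008)),(t,T(496,139),(.065,-.16,.008)),(t,T(510,305),(-.065,-.16,.008)),(t,T(165,326),(-.065,.1,.008)),
 (s,S(362,440),(-.065,.1,.008)),(s,S(188,436),(.065,.1,.008))]
def W(q,X):
    c,s_=np.cos(q[2]),np.sin(q[2]);return np.array([q[0]+c*X[0]-s_*X[1],q[1]+s_*X[0]+c*X[1],X[2]])
def grip(th): 
    a=np.radians(40)-th;return (-.047-.13*np.cos(a),0,.095+.13*np.sin(a))
if __name__=='__main__':
    f=lambda q:np.concatenate([proj(p,W(q,X))[0]-uv for p,uv,X in obs])
    r=least_squares(f,[.6,-.2,0],loss='soft_l1');q=r.x
    print(q,np.degrees(q[2]));print(f(q).reshape(-1,2).round(1))
    print('button top-view',atz(t,obs[0][1],.1785))
    g=lambda th:np.concatenate([proj(t,W(q,grip(th[0])))[0]-T(321,447),proj(s,W(q,grip(th[0])))[0]-S(509,188)])
    r=least_squares(g,[.18]);print(r.x,r.fun,W(q,grip(r.x[0])))
    for th in(0,.175,1.05):print(th,W(q,grip(th)))
    for n,pt in dict(timer=(487,369),box=(143,412)).items():print(n,atz(t,T(*pt),.02))
    o=env.get_obs();R=np.array(o['orientation']);print(proj(t,o['eef_pos']),o['joint_pos'])
E
python3 fit.py
```

```text
[ 0.58810518 -0.20181847  0.08019423] 4.594791167883238
[[ 0.2  0.1]
 [-0.1  0.3]
 [-1.   0.2]
 [ 0.1 -0.6]
 [ 0.5  0.6]
 [-0.1  0.8]
 [ 0.2  0.2]
 [-2.2 -1. ]]
button top-view [ 0.58823364 -0.20136087  0.1785    ]
[0.17142054] [ 0.48090085  0.4935054   0.09717666 -0.36633862] [ 0.42923695 -0.21458617  0.16035009]
0 [ 0.44199051 -0.21356121  0.17856239]
0.175 [ 0.4290045  -0.21460485  0.15994741]
1.05 [ 0.41961348 -0.21535957  0.05019521]
timer [ 0.4894176  -0.34518158  0.02      ]
box [ 0.45372207 -0.09321731  0.02      ]
[[ 11.30213514 333.14967399]] [ 5.78037420e+01  1.40434601e+01  8.92549134e+01 -1.68359962e-03
  7.66997478e+01 -9.97399756e+00]
```

```bash
cat > to.py <<'E'
from h import *
import sys
o=env.get_obs();R=np.array(o['orientation']);p=np.array(o['eef_pos'])
print(o['time_s'],p.round(4),'F',np.round(o['wrist_force'],2),'w',o['grip_width'],'yaw',np.degrees(np.arctan2(R[1,2],R[0,2])),'tilt',R[:,0].round(4))
for a in sys.argv[1:]:
    X=np.array([float(v) for v in a.split(',')]);print(a,(R.T@(X-p)*1000).round(1))
E
python3 to.py .245,.602,.29 .3,.45,.29 .4,.25,.29 .588,-.2015,.26
```

```text
0.8 [0.2458 0.6017 0.2055] F [ 0.51 -0.12  0.55] w 0.09396251812804135 yaw 67.77812689977901 tilt [ 0.  0. -1.]
.245,.602,.29 [-84.5   0.9  -0.1]
.3,.45,.29 [ -84.5 -107.5 -120. ]
.4,.25,.29 [ -84.5 -275.7 -267.3]
.588,-.2015,.26 [ -54.5 -620.5 -614.2]
```

Emit:
carry_out(targets="-45 0 0 0 0; -85 -10 -10 0 1; -85 -40 -40 -0.3 1; -85 -70 -70 -0.6 1; -85 -105 -104 -0.9 1; -85 -140 -139 -1.2 1; -85 -175 -173 -1.5 1; -85 -210 -208 -1.8 1; -85 -245 -242 -2.1 1; -85 -280 -277 -2.4 1; -85 -315 -312 -2.7 1; -85 -350 -346 -3 1; -85 -385 -381 -3.2 1; -85 -420 -416 -3.35 1; -85 -455 -450 -3.35 1; -85 -490 -485 -3.35 1; -85 -525 -520 -3.35 1; -85 -560 -554 -3.35 1; -85 -595 -590 -3.35 1; -70 -620 -614 -3.35 1")

```text
time_s: 2.8
eef_pos: [0.5891, -0.2047, 0.2776]
orientation: [[0.004, -0.997, -0.078], [-0.003, -0.078, 0.997], [-1.0, -0.004, -0.003]]
wrist_force: [-0.4, 1.2, -0.6]
grip_width: 0.0004
```

```bash
python3 to.py .588,-.2015,.2 .588,-.2015,.182; python3 - <<'E'
from h import *
for n,c in(('side',(100,290,250,450)),('top',(150,290,270,440))):
    p=cap(n);a=p['pixels'][c[0]:c[1],c[2]:c[3]];cv2.imwrite('pics/%s1.png'%n,cv2.resize(a,None,fx=3,fy=3,interpolation=3))
E
```

```text
2.8 [ 0.5891 -0.2047  0.2776] F [-0.44  1.17 -0.56] w 0.0003831111832893963 yaw 94.47199432352325 tilt [ 0.0041 -0.0026 -1.    ]
.588,-.2015,.2 [77.5  1.2  3.5]
.588,-.2015,.182 [95.5  1.3  3.6]
```

View pics/side1.png

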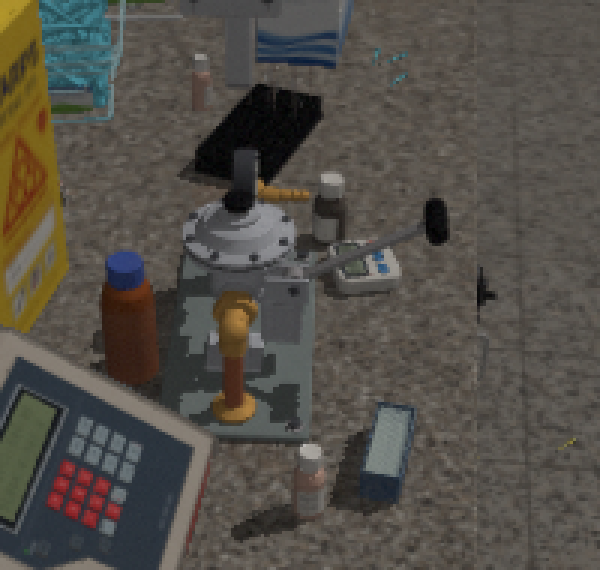

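View pics/top1.png

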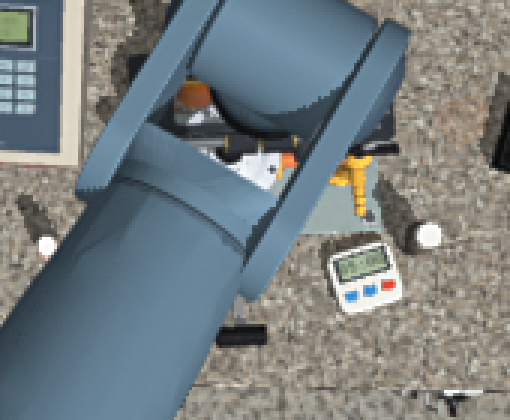

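The side view shows the closed fingers straight above the button at about (238,50–200 in the zoom). Everything else is unmoved, so I'm descending to just above the button.

Emit:
carry_out(targets="40 1 2 0 1; 70 1 2 0 1; 85 1 2 0 1; 85 1 2 0 1; 85 1 2 0 1")

```text
time_s: 3.4
eef_pos: [0.5871, -0.1992, 0.192]
orientation: [[0.002, -0.997, -0.08], [-0.001, -0.08, 0.997], [-1.0, -0.002, -0.001]]
wrist_force: [-0.9, -0.9, 0.7]
grip_width: 0.0003
```

```bash
python3 to.py .588,-.2015,.1785 .588,-.2015,.172
```

```text
3.4 [ 0.5871 -0.1992  0.192 ] F [-0.88 -0.93  0.7 ] w 0.00025364486403735786 yaw 94.60715979836901 tilt [ 1.8e-03 -9.0e-04 -1.0e+00]
.588,-.2015,.1785 [13.5 -0.7 -2.4]
.588,-.2015,.172 [20.  -0.7 -2.4]
```

Emit:
carry_out(targets="6 0 -2 0 1; 11 0 -2 0 1; 14 0 -2 0 1; 16 0 -2 0 1; 18 0 -2 0 1; 19 0 -2 0 1; 20 0 -2 0 1; 20 0 -2 0 1; 20 0 -2 0 1")

```text
time_s: 4.3
eef_pos: [0.587, -0.2015, 0.1726]
orientation: [[0.001, -0.997, -0.08], [-0.001, -0.08, 0.997], [-1.0, -0.001, -0.001]]
wrist_force: [-2.8, 1.5, 8.6]
grip_width: 0.0003
```

Emit:
carry_out(targets="1 0 0 0 1; 2 0 0 0 1; 2 0 0 0 1; 2 0 0 0 1")

```text
time_s: 4.7
eef_pos: [0.5871, -0.2015, 0.1724]
orientation: [[0.001, -0.997, -0.08], [-0.001, -0.08, 0.997], [-1.0, -0.001, -0.001]]
wrist_force: [-6.6, 2.8, 16.1]
grip_width: 0.0004
```

```bash
python3 - <<'E'
from h import *
for n,c in(('side',(100,290,250,450)),):
    p=cap(n);a=p['pixels'][c[0]:c[1],c[2]:c[3]];cv2.imwrite('pics/%s2.png'%n,cv2.resize(a,None,fx=3,fy=3,interpolation=3))
E
```

```text
(no output)
```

View pics/side2.png

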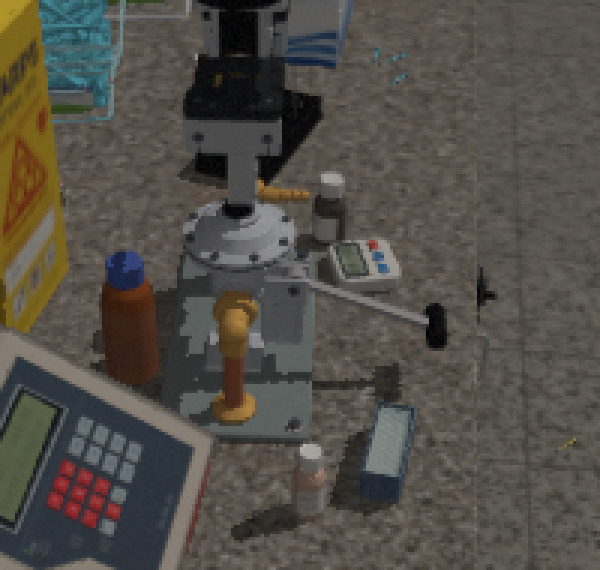

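The button was fully down (16 N at the bottom) and the lever has fallen: the grip is at about (436,326) in the zoom. I'm letting the button up and moving above the grip.

Emit:
carry_out(targets="-10 0 0 0 1; -30 0 0 0 1; -60 0 0 0 1; -70 30 0 0 0.3; -70 70 0 0 -0.5; -70 110 0 0 -0.6; -70 145 0 0 -0.6; -70 168 0 0 -0.6; -70 168 0 0 -0.6; -70 168 0 0 -0.6; -70 168 0 0 -0.6")

```text
time_s: 5.85
eef_pos: [0.4199, -0.2146, 0.2384]
orientation: [[0.0, -0.997, -0.08], [0.0, -0.08, 0.997], [-1.0, -0.0, 0.0]]
wrist_force: [0.7, -0.2, -0.7]
grip_width: 0.0605
```

```bash
python3 to.py .4196,-.2154,.031; python3 - <<'E'
from h import *
from fit import W,grip
for n,c in(('side',(100,290,250,450)),('top',(150,290,270,440))):
    p=cap(n);a=p['pixels'][c[0]:c[1],c[2]:c[3]];cv2.imwrite('pics/%s3.png'%n,cv2.resize(a,None,fx=3,fy=3,interpolation=3))
    q=(.5881,-.2016,.0802);print(n,(proj(p,W(q,grip(1.05)))-[c[2],c[0]])*3)
    for b in env.boxes_of('lever_grip',p)[:2]: print(b['confidence'],((np.array(b['rect'])*[640,400,640,400]-[c[2],c[0]]*2)*3).round())
E
```

```text
5.85 [ 0.4199 -0.2146  0.2384] F [ 0.73 -0.2  -0.69] w 0.06050501905938335 yaw 94.61129568931783 tilt [ 1.e-04  2.e-04 -1.e+00]
.4196,-.2154,.031 [207.4   0.4  -0.9]
side [[435.04267123 324.09034192]]
0.74 [284. 264. 446. 350.]
top [[232.86234628 345.68853193]]
0.55 [215. 204. 230. 256.]
```

View pics/side3.png

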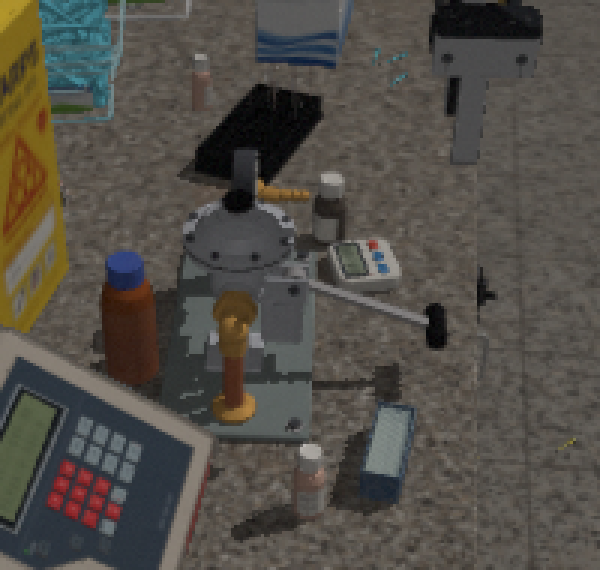

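View pics/top3.png

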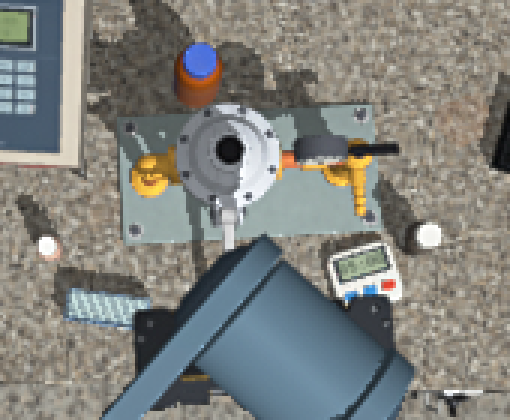

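The button is up again and the fallen grip matches the prediction to about 2 px. I'm descending astride its flat ends.

Emit:
carry_out(targets="45 0 -0.5 0 -0.6; 90 0 -1 0 -0.6; 120 0 -1 0 -0.6; 145 0 -1 0 -0.6; 165 0 -1 0 -0.6; 180 0 -1 0 -0.6; 195 0 -1 0 -0.6; 204 0 -1 0 -0.6; 207 0 -1 0 -0.6; 207 0 -1 0 -0.6; 207 0 -1 0 -0.6")

```text
time_s: 7.25
eef_pos: [0.4197, -0.216, 0.0322]
orientation: [[0.001, -0.997, -0.08], [-0.001, -0.08, 0.997], [-1.0, -0.001, -0.001]]
wrist_force: [0.6, -0.8, 0.6]
grip_width: 0.0753
```

```bash
python3 to.py .4196,-.2154,.031; python3 - <<'E'
from h import *
for n,c in(('side',(160,280,330,450)),):
    p=cap(n);a=p['pixels'][c[0]:c[1],c[2]:c[3]];cv2.imwrite('pics/%s4.png'%n,cv2.resize(a,None,fx=4,fy=4,interpolation=3))
E
```

```text
7.25 [ 0.4197 -0.216   0.0322] F [ 0.61 -0.79  0.62] w 0.07531936144878287 yaw 94.58646233584278 tilt [ 1.e-03 -9.e-04 -1.e+00]
.4196,-.2154,.031 [1.2 0.1 0.6]
```

View pics/side4.png

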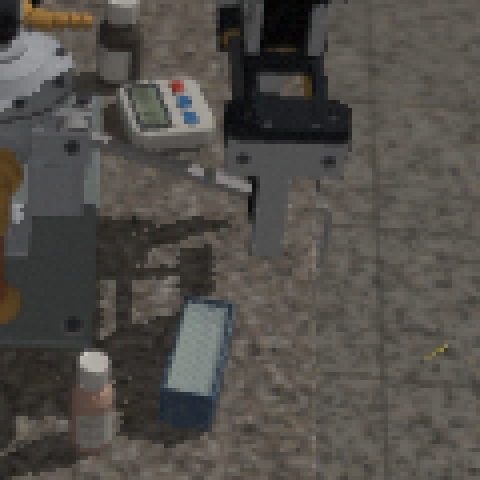

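The finger at about (268,215 in the zoom) covers the grip's end, and the bar shows just behind it at (250,195). I'm closing the gripper.

Emit:
carry_out(targets="1 0 0.5 0 1; 1 0 0.5 0 1; 1 0 0.5 0 1; 1 0 0.5 0 1; 1 0 0.5 0 1; 1 0 0.5 0 1; 1 0 0.5 0 1; 1 0 0.5 0 1")

```text
time_s: 8.1
eef_pos: [0.4192, -0.2153, 0.0305]
orientation: [[0.0, -0.997, -0.08], [-0.0, -0.08, 0.997], [-1.0, -0.0, -0.0]]
wrist_force: [0.5, -2.2, -0.6]
grip_width: 0.0437
```

```bash
python3 to.py; python3 - <<'E'
from fit import *
R=np.array(env.get_obs()['orientation']);q=(.5881,-.2016,.0802)
b=W(q,grip(1.05))
for th in np.linspace(1.05,-.05,12):print(round(th,2),(R.T@(W(q,grip(th))-b)*1000).round(1))
E
```

```text
8.1 [ 0.4192 -0.2153  0.0305] F [ 0.5  -2.22 -0.61] w 0.04366485390090211 yaw 94.5777631754113 tilt [ 1.e-04 -4.e-04 -1.e+00]
1.05 [0. 0. 0.]
0.95 [-12.4   3.9  -0. ]
0.85 [-25.1   6.5  -0. ]
0.75 [-38.1   7.8  -0. ]
0.65 [-51.1   7.8  -0. ]
0.55 [-64.    6.5  -0. ]
0.45 [-76.7   4.   -0. ]
0.35 [-89.2   0.2  -0. ]
0.25 [-101.1   -4.9   -0. ]
0.15 [-112.5  -11.1   -0. ]
0.05 [-123.3  -18.4   -0. ]
-0.05 [-133.2  -26.8   -0. ]
```

The gripper holds it at 43.7 mm, against a nominal 44 mm. I'm lifting along the arc at a moderate pace, stopping short of the stop.

Emit:
carry_out(targets="-6 2 0 0 1; -12 4 0 0 1; -19 5 0 0 1; -25 6.5 0 0 1; -32 7.3 0 0 1; -38 7.8 0 0 1; -45 8 0 0 1; -51 7.8 0 0 1; -58 7.3 0 0 1; -64 6.5 0 0 1; -70 5.5 0 0 1; -77 4 0 0 1; -83 2.2 0 0 1; -89 0 0 0 1; -95 -2 0 0 1; -101 -5 0 0 1; -107 -8 0 0 1; -112 -11 0 0 1; -118 -14.5 0 0 1; -118 -14.5 0 0 1")

```text
time_s: 10.2
eef_pos: [0.4316, -0.2143, 0.1477]
orientation: [[-0.005, -0.997, -0.08], [-0.001, -0.08, 0.997], [-1.0, 0.005, -0.0]]
wrist_force: [-3.0, -7.1, -7.8]
grip_width: 0.0436
```

```bash
python3 to.py .442,-.2135,.1595; python3 - <<'E'
from h import *
for n,c in(('side',(120,280,290,450)),):
    p=cap(n);a=p['pixels'][c[0]:c[1],c[2]:c[3]];cv2.imwrite('pics/%s5.png'%n,cv2.resize(a,None,fx=3.6,fy=3.6,interpolation=3))
E
```

```text
10.2 [ 0.4316 -0.2143  0.1477] F [-2.98 -7.14 -7.76] w 0.04360949450673403 yaw 94.60831846524488 tilt [-5.e-03 -9.e-04 -1.e+00]
.442,-.2135,.1595 [-11.8 -10.4  -0. ]
```

View pics/side5.png

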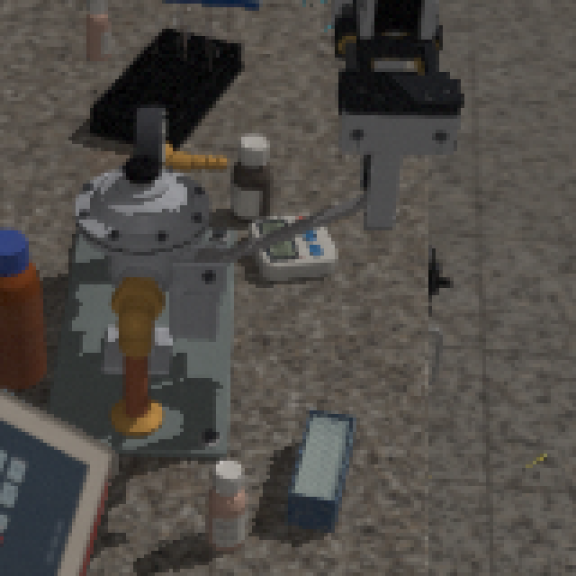

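Emit:
carry_out(targets="-4 -3 0 0 1; -7 -5.5 0 0 1; -10 -8 0 0 1; -12 -10 0 0 1; -12 -10 0 0 1; -12 -10 0 0 1")

```text
time_s: 10.85
eef_pos: [0.44, -0.2137, 0.1589]
orientation: [[-0.009, -0.997, -0.081], [-0.001, -0.081, 0.997], [-1.0, 0.009, -0.0]]
wrist_force: [-6.9, -8.2, -6.8]
grip_width: 0.0435
```

```bash
python3 to.py .442,-.2135,.1595
```

```text
10.85 [ 0.44   -0.2137  0.1589] F [-6.91 -8.2  -6.85] w 0.043461299358118745 yaw 94.61794294389433 tilt [-9.e-03 -9.e-04 -1.e+00]
.442,-.2135,.1595 [-0.6 -2.  -0. ]
```

Emit:
carry_out(targets="-1 -1 0 0 1; -2 -1.7 0 0 1; -2 -1.7 0 0 1; -2 -1.7 0 0 1")

```text
time_s: 11.25
eef_pos: [0.4416, -0.2135, 0.1608]
orientation: [[-0.009, -0.997, -0.08], [-0.001, -0.08, 0.997], [-1.0, 0.009, -0.0]]
wrist_force: [-6.4, -8.5, -6.9]
grip_width: 0.0438
```

Emit:
carry_out(targets="-1 -1 0 0 1; -2 -1.7 0 0 1; -2 -1.7 0 0 1; -2 -1.7 0 0 1")

```text
time_s: 11.65
eef_pos: [0.4434, -0.2134, 0.1628]
orientation: [[-0.009, -0.997, -0.08], [-0.001, -0.08, 0.997], [-1.0, 0.009, -0.0]]
wrist_force: [-6.7, -7.3, -7.4]
grip_width: 0.0435
```

```bash
python3 - <<'E'
from h import *
from fit import W,grip
q=(.5881,-.2016,.0802)
for n,c in(('side',(140,220,320,420)),('top',(180,280,300,400))):
    p=cap(n);a=p['pixels'][c[0]:c[1],c[2]:c[3]];b=cv2.resize(a,None,fx=6,fy=6,interpolation=3)
    cv2.imwrite('pics/%s6r.png'%n,b)
    for th,col in((0,(0,255,0)),(.05,(0,0,255)),(.1,(255,0,0))):
        al=np.radians(40)-th
        for r in np.linspace(.03,.13,12):
            u=(proj(p,W(q,(-.047-r*np.cos(al),0,.095+r*np.sin(al))))[0]-[c[2],c[0]]+.5)*6
            cv2.circle(b,tuple(int(v) for v in u),1,col,-1)
    cv2.imwrite('pics/%s6.png'%n,b)
E
```

```text
(no output)
```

View pics/side6.png

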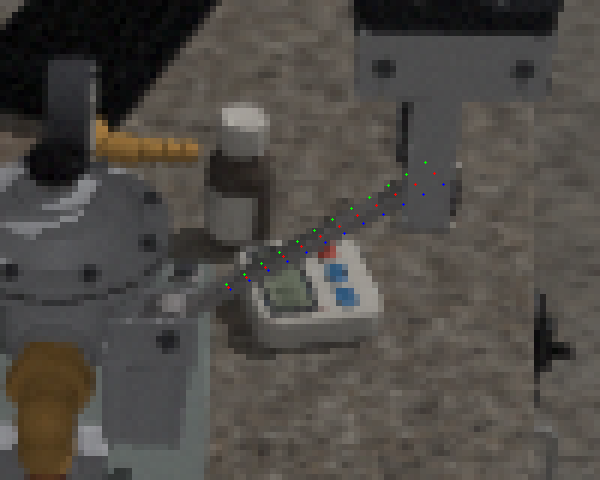

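View pics/side6r.png

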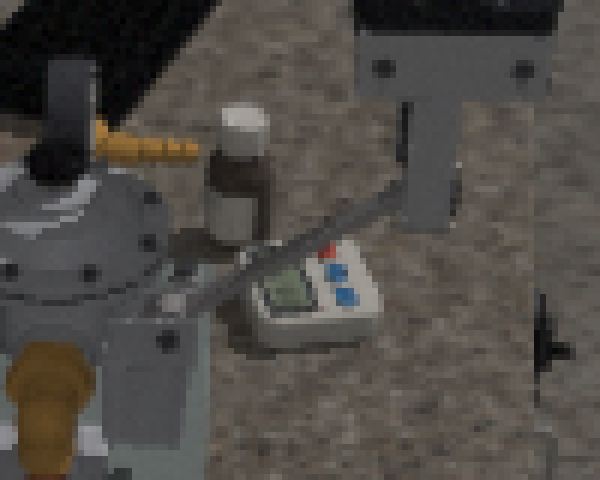

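The lever reads about 0.06 rad short of the stop, and the bar has sagged roughly 10 mm in the pads. I'll check whether it creeps while held.

Emit:
carry_out(targets="0 0 0 0 1; 0 0 0 0 1; 0 0 0 0 1; 0 0 0 0 1; 0 0 0 0 1; 0 0 0 0 1; 0 0 0 0 1; 0 0 0 0 1")

```text
time_s: 12.65
eef_pos: [0.4434, -0.2134, 0.1628]
orientation: [[-0.009, -0.997, -0.08], [-0.001, -0.08, 0.997], [-1.0, 0.009, -0.0]]
wrist_force: [-7.0, -8.5, -6.8]
grip_width: 0.0437
```

```bash
cat > lv.py <<'E'
from h import *
from fit import W,grip
import sys
q=(.5881,-.2016,.0802)
p=cap('side');img=p['pixels'].astype(np.uint8);k=sys.argv[1]
c=(140,220,320,420)
b=cv2.resize(img[c[0]:c[1],c[2]:c[3]],None,fx=6,fy=6,interpolation=3)
cv2.imwrite('pics/lv%s.png'%k,b)
E
python3 lv.py a; python3 - <<'E'
import cv2,numpy as np
a=cv2.imread('pics/lva.png').astype(int);b=cv2.imread('pics/side6r.png').astype(int)
d=np.abs(a-b).sum(2);print(d.max(),d.mean());y,x=np.where(d>60);print(len(x),x.min() if len(x) else 0,x.max() if len(x) else 0,y.min() if len(y) else 0,y.max() if len(y) else 0)
E
```

```text
34 4.067375
0 0 0 0 0
```

View pics/lva.png

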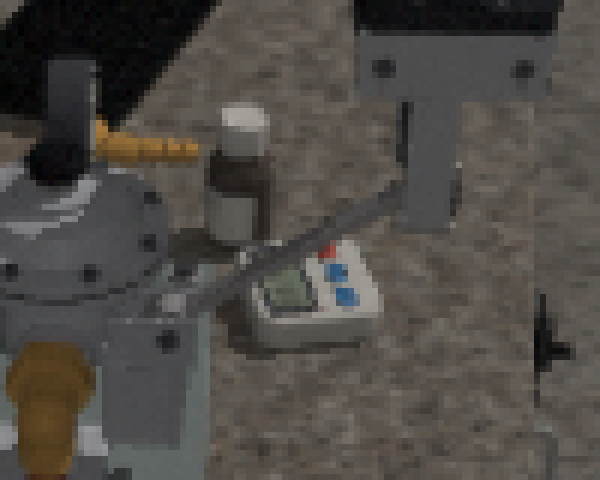

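No creep over 1 s, and the force is still just spring force. I'm lifting on along the arc.

Emit:
carry_out(targets="-1 -1 0 0 1; -2 -1.8 0 0 1; -3 -2.7 0 0 1; -3 -2.7 0 0 1; -3 -2.7 0 0 1")

```text
time_s: 13.3
eef_pos: [0.4461, -0.2132, 0.1657]
orientation: [[-0.009, -0.997, -0.08], [-0.001, -0.08, 0.997], [-1.0, 0.009, -0.0]]
wrist_force: [-6.0, -7.9, -7.4]
grip_width: 0.0435
```

Emit:
carry_out(targets="-1 -1 0 0 1; -2 -1.8 0 0 1; -2 -1.8 0 0 1; -2 -1.8 0 0 1")

```text
time_s: 13.7
eef_pos: [0.448, -0.213, 0.1677]
orientation: [[-0.009, -0.997, -0.081], [-0.001, -0.081, 0.997], [-1.0, 0.009, -0.0]]
wrist_force: [-6.2, -9.2, -8.6]
grip_width: 0.0436
```

```bash
python3 to.py;python3 lv.py b
```

```text
13.7 [ 0.448  -0.213   0.1677] F [-6.22 -9.23 -8.56] w 0.043643512343392046 yaw 94.61917772376945 tilt [-0.0087 -0.001  -1.    ]
```

View pics/lvb.png

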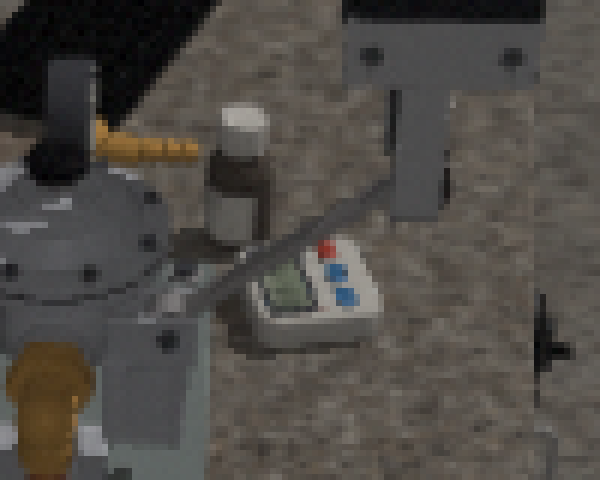

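```bash
cat > ov.py <<'E'
from h import *
from fit import W
import sys
q=(.5881,-.2016,.0802)
p=cap('side');c=(160,192,350,402)
b=cv2.resize(p['pixels'][c[0]:c[1],c[2]:c[3]],None,fx=14,fy=14,interpolation=cv2.INTER_NEAREST)
r=b.copy()
for th,col in((0,(0,255,0)),(.05,(0,0,255)),(.1,(255,0,0))):
    al=np.radians(40)-th
    for off in(-.003,.003):
        L=[]
        for s in(.03,.13):
            X=(-.047-s*np.cos(al)+off*np.sin(al),.0055,.095+s*np.sin(al)+off*np.cos(al))
            L.append(tuple(int(v) for v in (proj(p,W(q,X))[0]-[c[2],c[0]]+.5)*14))
        cv2.line(b,*L,col,1)
cv2.imwrite('pics/ov%s.png'%sys.argv[1],b)
E
python3 ov.py b
```

```text
(no output)
```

View pics/ovb.png

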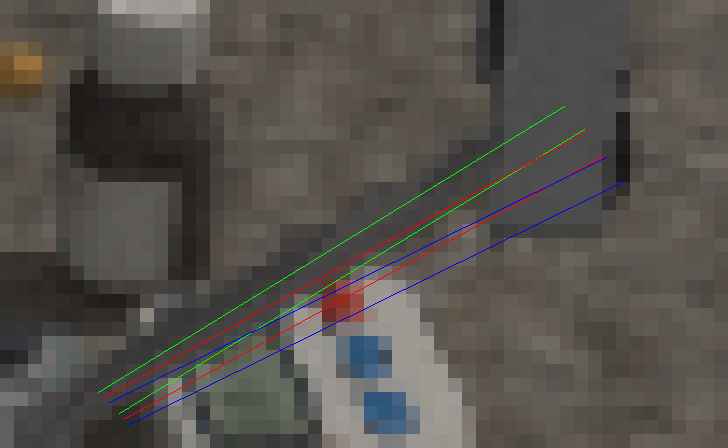

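Emit:
carry_out(targets="-1 -1 0 0 1; -2 -1.8 0 0 1; -2 -1.8 0 0 1; -2 -1.8 0 0 1")

```text
time_s: 14.4
eef_pos: [0.449, -0.213, 0.1688]
orientation: [[-0.011, -0.997, -0.08], [-0.001, -0.08, 0.997], [-1.0, 0.011, -0.0]]
wrist_force: [-6.7, -9.0, -10.9]
grip_width: 0.0438
```

```bash
python3 to.py;python3 ov.py c
```

```text
14.4 [ 0.449  -0.213   0.1688] F [ -6.69  -8.98 -10.93] w 0.0437725396866546 yaw 94.61248949992482 tilt [-1.060e-02 -9.000e-04 -9.999e-01]
```

View pics/ovc.png

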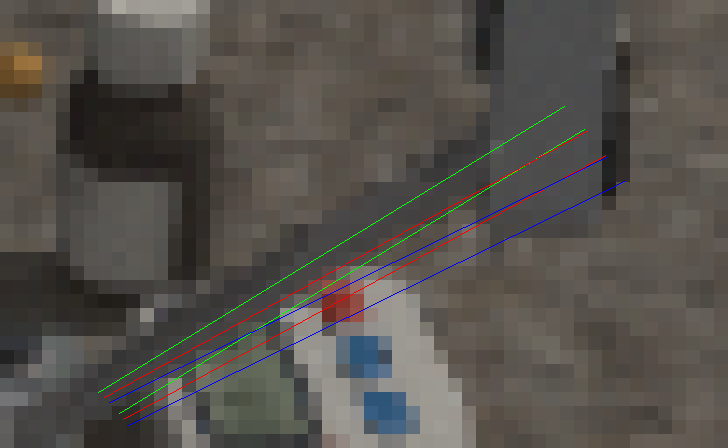

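The tangential force rises to 12.7 N while the tool stalls (1.4 of 2.7 mm) and the lever image stays put on the 0 rad line, so the lever is bearing on the stop. I'll add a small margin, then hold.

Emit:
carry_out(targets="-1 -0.8 0 0 1; -1.5 -1.2 0 0 1; -1.5 -1.2 0 0 1; -1.5 -1.2 0 0 1; -1.5 -1.2 0 0 1")

```text
time_s: 15.05
eef_pos: [0.4492, -0.2129, 0.169]
orientation: [[-0.013, -0.997, -0.08], [-0.001, -0.08, 0.997], [-1.0, 0.013, 0.0]]
wrist_force: [-8.0, -11.7, -16.1]
grip_width: 0.0437
```

Emit:
carry_out(targets="0 0 0 0 1; 0 0 0 0 1; 0 0 0 0 1; 0 0 0 0 1; 0 0 0 0 1; 0 0 0 0 1; 0 0 0 0 1; 0 0 0 0 1; 0 0 0 0 1; 0 0 0 0 1; 0 0 0 0 1; 0 0 0 0 1; 0 0 0 0 1; 0 0 0 0 1; 0 0 0 0 1")

```text
time_s: 16.55
eef_pos: [0.4491, -0.2129, 0.169]
orientation: [[-0.013, -0.997, -0.08], [-0.001, -0.08, 0.997], [-1.0, 0.013, 0.0]]
wrist_force: [-7.4, -11.7, -14.4]
grip_width: 0.044
```

```bash
python3 to.py;python3 ov.py d;  python3 - <<'E'
from h import *
p=cap('side','side_end.png')
E
```

```text
16.55 [ 0.4491 -0.2129  0.169 ] F [ -7.44 -11.74 -14.36] w 0.0440346478145912 yaw 94.60372392319901 tilt [-1.330e-02 -6.000e-04 -9.999e-01]
```

View pics/ovd.png

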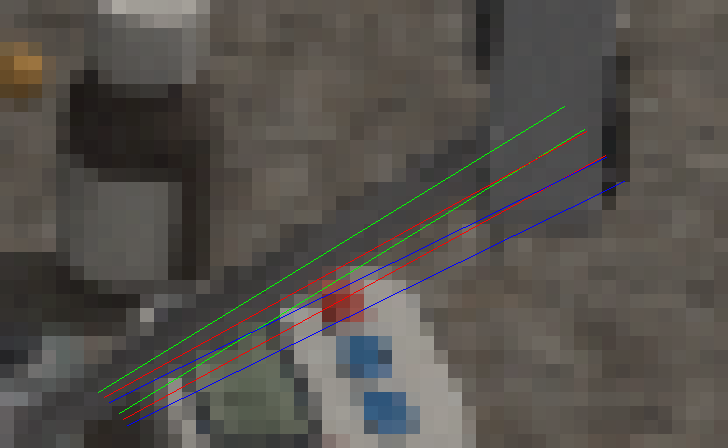

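View pics/side_end.png

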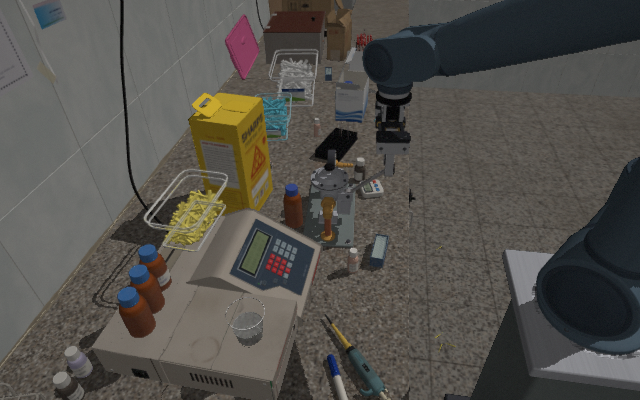

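The lever bears firmly on the stop: about 16 N tangential, steady over 1.5 s, with no TCP motion. The bystanders are in place, so I'm handing in.

```bash
python3 -c "
from h import *
print(env.finish_job());o=env.get_obs();print(o['time_s'],o['eef_pos'],o['wrist_force'])"
```

```text
the job is handed in; nothing more can be done
None
the job is handed in; nothing more can be done
```

The trip test is done, and I handed the job in at about 16.6 s with the gripper still holding the lever at its stop.

- **Button:** I pushed it down with the closed fingers until it bottomed, with the fingertips at 172.4 mm and 16 N upward. I then let it up. The side picture showed the lever fallen, and a later picture showed the button up again.
- **Lever:** I gripped the cross-grip by its flat ends (44 mm opening) and lifted it along its arc to the stop.
- **Last checks:**
  - **Tool position:** it no longer moved when I commanded more lift.
  - **Lifting force:** it rose from about 10 N to about 16–17 N along the arc, then held for 1.5 s (17.5 N easing to 15.8 N).
  - **Lever angle:** the lever lay on the line predicted for 0 rad in the side picture, within about a pixel.
  - **Bystanders:** those in view looked unmoved in the side picture. I judged this by eye and did not measure it, and I did not check the lying pipette separately.

**What disagreed:**
- The bar sagged roughly 10 mm in the pads during the lift, so I had to lift further than the geometry suggested. It did not creep when held.
- A steady sideways force of about 8–12 N remained on the wrist, which I put down to the grip being slightly off centre. It is well under the limits.

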